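Set up the carving turntable

TASK

Set up the carving turntable: open the wooden case until its lid rests back on its stop, take the orange dust cap off the spindle and put it in the empty bay of the case, and lower the plywood faceplate, hub up, over the spindle and the brass index pin until it lies flat on the base. Then lock it with every red-headed pin that is in the case, each pushed fully home through a corner hole of the plate into the socket beneath. Leave the lid open and do not disturb the other tools and things on the bench.

Things in the scene. Friction and masses are not known exactly. Their poses are not given: they have to be found in the camera images.
- stand: Fixed green turntable base, 150 x 150 x 50 mm. Origin: centre of its underside. On top: at the centre a steel spindle, 16 mm thick, 45 mm tall; 50 mm along +x a brass index pin, 8 mm thick, 20 mm tall (red mark beside it); both have tapered tips. Four round sockets, 12.5 mm wide, 32 mm deep, at x = +-45, y = +-45 mm.
- stand_index (a point): Foot of the index pin, on the top face of the turntable base.
- stand_hole0 (a point): Mouth of a socket of the turntable base, on its top face, at x, y = +45, +45 mm from the spindle in the base's axes; its z is up.
- stand_hole1 (a point): Mouth of a socket of the turntable base, on its top face, at x, y = -45, +45 mm from the spindle in the base's axes; its z is up.
- stand_hole2 (a point): Mouth of a socket of the turntable base, on its top face, at x, y = -45, -45 mm from the spindle in the base's axes; its z is up.
- stand_hole3 (a point): Mouth of a socket of the turntable base, on its top face, at x, y = +45, -45 mm from the spindle in the base's axes; its z is up.
- plate: Loose plywood faceplate, 140 x 140 x 12 mm, 0.3-0.65 kg, flat on the bench. Aluminium hub on top to grip: 44 mm wide, 40 mm tall (top at z = 52 mm). Origin: centre of underside. Through holes: central bore 18.5 mm; index hole 10.5 mm, 50 mm along +x (red mark); pin holes 12.5 mm at x = +-45, y = +-45 mm, above the sockets when seated, at 50 mm above the stand's origin.
- plate_index (a point): Lower mouth of the faceplate's index hole.
- cap: Orange plastic dust cap, a tube shut at the top, 32 mm across, 56 mm tall, that stands over the spindle at first, resting on the stand's top (so it must rise 50 mm to clear the spindle). Origin: centre of its open lower end, z up.
- case: Fixed dark wooden case, 160 (x) x 260 (y) x 90 mm (z), walls and floor 6 mm. Origin: centre of underside. Lid hinged on the rim at x = +80 mm. Inside, from y = -118 to +10 mm, a pin rack, top at z = 47 mm, holes at x = 0, y = -102, -70, -38, -6 mm. The bay from y = +10 to +124 mm is empty, for the cap (middle: x = 0, y = 67 mm).
- lid (a joint): Angle of the case's lid, rad: 0 shut, 1.9 fully open against its stop, leaning back past vertical. Light (0.22 kg); let go below about 1.5 it falls shut, beyond 1.65 it falls open onto the stop.
- lid_handle (a point): Middle of the lid's brass bar handle: a round bar 11 mm thick, 100 mm long, parallel to the hinge, held level with the lid 36 mm out beyond its free edge (so 94 mm above the bench when shut, with free air below it, and above the lid when that stands open). The lid is 160 mm deep from hinge to free edge and 8 mm thick.
- lid_hinge (a point): Middle of the hinge line, 0.5 mm above the rim; the line runs along the case's y.
- pin0: Locking pin (two to four of four are present): steel shank 10 mm thick, 35 mm long with a tapered tip, and a red head 18 mm thick, 32 mm tall above it. Origin: centre of the shank's tip; z points to the head. Starts upright in a hole of the rack, in the shut case, head resting on the rack. Pushed home through plate and socket, its tip is 23 mm below the stand's top and its head rests on the plate.
- pin1: Locking pin (two to four of four are present): steel shank 10 mm thick, 35 mm long with a tapered tip, and a red head 18 mm thick, 32 mm tall above it. Origin: centre of the shank's tip; z points to the head. Starts upright in a hole of the rack, in the shut case, head resting on the rack. Pushed home through plate and socket, its tip is 23 mm below the stand's top and its head rests on the plate.
- pin2: Locking pin (two to four of four are present): steel shank 10 mm thick, 35 mm long with a tapered tip, and a red head 18 mm thick, 32 mm tall above it. Origin: centre of the shank's tip; z points to the head. Starts upright in a hole of the rack, in the shut case, head resting on the rack. Pushed home through plate and socket, its tip is 23 mm below the stand's top and its head rests on the plate.
- pin3: Locking pin (two to four of four are present): steel shank 10 mm thick, 35 mm long with a tapered tip, and a red head 18 mm thick, 32 mm tall above it. Origin: centre of the shank's tip; z points to the head. Starts upright in a hole of the rack, in the shut case, head resting on the rack. Pushed home through plate and socket, its tip is 23 mm below the stand's top and its head rests on the plate.
- gouge_a: Bystander: carving gouge with a light wooden handle, 200 mm long, lying in front of the robot.
- gouge_b: Bystander: carving gouge with a dark wooden handle, 200 mm long, lying at the far side.
- mallet: Bystander: round wooden carver's mallet, 80 mm across, 210 mm tall, standing on its head.
- glue: Bystander: white bottle, 56 mm across, 150 mm tall, standing.
- brush: Bystander: bench brush, 200 mm long, lying.
- offcut: Bystander: pale wooden block 90 x 50 x 30 mm.
- tin: Bystander: open steel cup, 76 mm across, 100 mm tall.
Mind the look-alikes: they are no part of the job. There is more than one size of the cap; the job needs the smallest.

How it is judged:
By the outcome, as a careful person would: the job done as asked, in the order asked, and still so for the second after the job is handed in, with the robot touching nothing.
Of pin0, pin1, pin2, pin3 only 2 to 4 are there at a start; the rules pass over those that are not, and their reading is None.
At some moment in a run one of plate may be knocked a few centimetres aside while the robot is not near it.
It also fails if it takes over 210 s, if anything falls off the work surface, if the arm or the gripper's body presses on something with over 40 N, if the wrist force passes 120 N, or if a joint passes its speed limit or range.

ROBOT

A 6-joint arm with a two-finger parallel gripper is mounted at the origin on the work surface. World frame = base frame: x ahead of the robot, y to its left, z up, the work surface at z = 0. Lengths are in m, angles in degrees, forces in N, time in s.
With the tool pointing down it reaches from about 0.4 to 0.825 m from the base axis. Payload 7 kg.
Tool frame: the origin (TCP) lies midway between the tips of the shut fingers; the grasp point (between the pads) lies 19 mm behind it; z points along the fingers, y is the direction in which the jaws open and shut (so a half turn about z gives the same grasp; the last joint's range is limited). The gripper opens to 88 mm and grips with 3 to 60 N. Pads are 19 mm wide; open, the fingers measure 130 mm over their backs; the gripper's body (78 mm by 193 mm) begins 47 mm behind the grasp point.
Start: joints at [82.111, 20.546, 0.682, 0, -70.136, -16.507], TCP at [0.279, 0.615, 0.227] pointing down, gripper open.
Joint ranges: [-176.03, 176.03], [-82.01, 121.73], [-58.28, 71.71], [-173.87, 95.51], [-174.79, -0.11], [-173.66, 173.66]. Speed limits (degrees/s): [136.94, 136.94, 172.46, 180, 180, 180].

INTERFACE

Orientations are given as a 3x3 rotation matrix whose columns are the frame's x, y, z axes.
In Python, from rig import robot gives the robot as it stands. Calls block until the motion is done:
- robot.goto(position, orientation): joint-space move of the TCP to a pose.
- robot.servo_line(position, ori=None, speed=0.15): straight line of the TCP; ori=None keeps the orientation; speed is the mean speed in m/s.
- robot.movej(angles): joint-space move.
- robot.move_gripper(opening): opening from 0.0 (shut) to 1.0 (fully open); the grip force is fixed at half the most; returns when the fingers have stopped.
- robot.dwell(seconds).
- robot.ik(position, orientation): joint angles nearest the present ones, or None.
- robot.grab_frame(name): name is "scene" or "top" or "wrist"; returns (picture, depth): 420x560x3 uint8, red, green, blue; 420x560 float32, m along the optical axis (not along the pixel's ray), 0 where there is no reading.
- robot.camera_info(name): a dict with "vfov" (degrees; the focal length in pixels is half the picture's height over the tangent of half this angle, whatever the lens; pixels are square), "cx", "cy" (the principal point, pixels), "view" (4x4, takes a point from world to camera coordinates); the wrist camera has in their place "T_tool_cam" (4x4, takes a point from camera to tool coordinates, whose origin is the TCP and whose axes are the flange's). Camera axes: x right, y down, z forward; pixel columns grow to the right and rows downward; lengths in m; the calibration is good to about 2 mm. A picture is of the moment at which its call begins: read the wrist's pose just before it. camera_info takes no time and is no camera call.
A pose or a line that the arm cannot do raises robot.Unreachable and nothing moves.
- robot.job_done(): hands the job in, once; it reports no verdict.
Readings, each from a call of its own:
- robot.read_t(): time.
- robot.read_qpos(): joint angles.
- robot.read_qvel(): joint speeds.
- robot.read_effort(): joint torques, N m.
- robot.read_position(): TCP position.
- robot.read_tcp_rot(): TCP orientation.
- robot.read_force(): force on the tool from outside, world axes, zero at the start.
- robot.read_ft_torque(): the same for the moment, N m.
- robot.read_grip_width(): opening from 0.0 (shut) to 1.0 (fully open).
Only numpy, scipy, OpenCV 4.12 (cv2) and the standard library are available. Lean on these libraries where they do the work, as an engineer would, in place of code of your own. Each camera call takes 0.05 s, during which the arm holds its last target.

## Working session

There is one attempt and no reset: what is moved stays moved. The work goes in short steps, each a Python script; the robot and the scene stay as the last script left them, time stands still between calls to the robot, and variables do not carry over. Pictures are saved under pics/ and viewed, and the job is handed in when it is done.

```bash
ls -la; mkdir -p pics; python3 - <<'E'
from rig import robot
import cv2,numpy as np
print(robot.read_t(),robot.read_position(),robot.read_grip_width())
for n in ['scene','top','wrist']:
    im,d=robot.grab_frame(n); cv2.imwrite(f'pics/{n}0.png',im[:,:,::-1]); np.save(f'pics/{n}0d.npy',d)
    print(n,robot.camera_info(n),(d==0).mean(),np.percentile(d,[5,50,95]))
print(robot.read_t())
E
```

```text
total 12
drwxr-xr-x  3 agent agent 4096 Dec  7 13:51 .
drwxr-xr-x 23 root  root  4096 Dec  7 13:51 ..
drwxr-xr-x  2 agent agent 4096 Dec  7 13:51 pics
0.0 [0.27861473 0.61426472 0.22563175] 0.9989815491985865
scene {'vfov': 49.8939881811314, 'cx': 279.10014614211786, 'cy': 201.51631544631562, 'view': array([[ 0.29256942,  0.95608097,  0.0176724 , -0.10862525],
       [ 0.79532993, -0.23303451, -0.5595938 , -0.41002394],
       [-0.5308987 ,  0.17777542, -0.82857858,  1.55308128],
       [ 0.        ,  0.        ,  0.        ,  1.        ]])} 0.0039880952380952385 [1.00402317 1.32361531 2.71541667]
top {'vfov': 54.78955653896197, 'cx': 275.7090043109492, 'cy': 204.80832533295322, 'view': array([[ 0.01329358, -0.99988834,  0.00682613, -0.09254198],
       [-0.99729613, -0.01375195, -0.07218942,  0.5633501 ],
       [ 0.07227523, -0.00584801, -0.99736758,  1.2891682 ],
       [ 0.        ,  0.        ,  0.        ,  1.        ]])} 0.003971088435374149 [1.21924641 1.33197093 2.13288475]
wrist {'vfov': 64.18950452893671, 'cx': 274.24261986251344, 'cy': 213.6646393144167, 'T_tool_cam': array([[ 1.27113505e-03, -9.60968141e-01, -2.76656133e-01,
         7.54971438e-02],
       [ 9.99999122e-01,  1.11823447e-03,  7.10435132e-04,
        -5.47476234e-04],
       [-3.73339106e-04, -2.76656793e-01,  9.60968719e-01,
        -1.58970871e-01],
       [ 0.00000000e+00,  0.00000000e+00,  0.00000000e+00,
         1.00000000e+00]])} 0.004128401360544218 [0.06178121 0.35597904 1.17173566]
0.15
```

View pics/scene0.png

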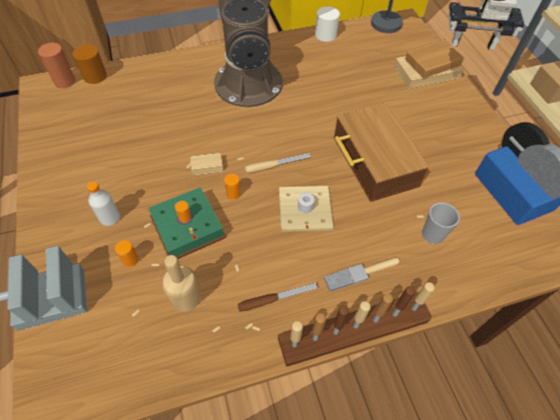

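View pics/top0.png

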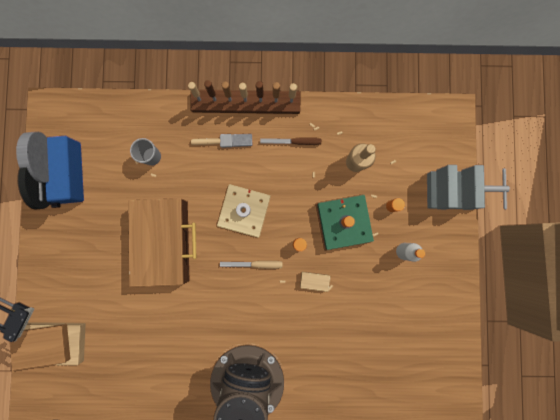

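View pics/wrist0.png

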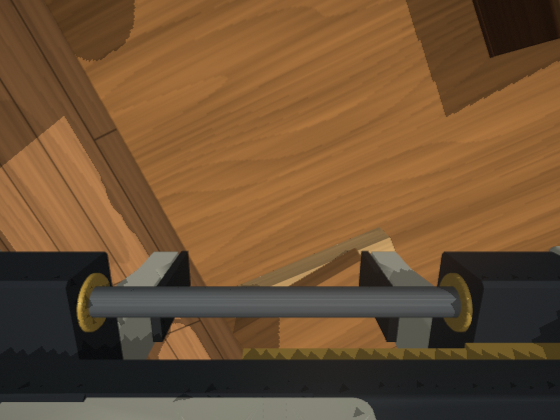

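The three orange caps are in the top view at (300,245), (349,222, on the green base) and (396,205). The case is at (157,242) with its handle on the right at x≈192, and the plate is at (244,211) with its red mark at (249,190). Next I'll write helpers and take coarse measurements.

```bash
cat > h.py <<'E'
from rig import robot
import cv2,numpy as np
def cam(name,pos=None,rot=None):
    c=robot.camera_info(name); f=210/np.tan(np.radians(c['vfov']/2))
    if name=='wrist':
        T=np.eye(4);T[:3,:3]=rot;T[:3,3]=pos
        M=T@np.array(c['T_tool_cam'])
    else: M=np.linalg.inv(c['view'])
    return f,c['cx'],c['cy'],M
def grab(name,save=None):
    p=np.array(robot.read_position());R=np.array(robot.read_tcp_rot())
    im,d=robot.grab_frame(name)
    if save: cv2.imwrite(f'pics/{save}.png',im[:,:,::-1])
    return im,d,cam(name,p,R)
def cloud(d,C):
    f,cx,cy,M=C; v,u=np.mgrid[:d.shape[0],:d.shape[1]]
    P=np.stack([(u-cx)/f*d,(v-cy)/f*d,d],-1)
    W=P@M[:3,:3].T+M[:3,3]; W[d==0]=np.nan
    return W
def ray(uv,C,z):
    f,cx,cy,M=C; uv=np.asarray(uv,float).reshape(-1,2)
    D=np.c_[(uv[:,0]-cx)/f,(uv[:,1]-cy)/f,np.ones(len(uv))]@M[:3,:3].T
    o=M[:3,3]; return o+D*((z-o[2])/D[:,2])[:,None]
def proj(P,C):
    f,cx,cy,M=C; q=(np.asarray(P)-M[:3,3])@M[:3,:3]
    return np.array([cx+f*q[0]/q[2],cy+f*q[1]/q[2]])
def down(yaw):
    "tool z down; jaw axis (tool y) at angle yaw(deg) in world xy"
    a=np.radians(yaw); y=np.array([np.cos(a),np.sin(a),0]);z=np.array([0,0,-1.]);x=np.cross(y,z)
    return np.c_[x,y,z]
def hsv(im): return cv2.cvtColor(im,cv2.COLOR_RGB2HSV)
E
python3 - <<'E'
from h import *
im,d,C=grab('top','t1')
W=cloud(d,C);H=hsv(im)
def blobs(m,amin=15):
    n,l,s,c=cv2.connectedComponentsWithStats(m.astype(np.uint8))
    return [(l==i,c[i],s[i]) for i in range(1,n) if s[i][4]>=amin]
print('R at start',np.array(robot.read_tcp_rot()).round(3).tolist())
bench=W[300:330,300:330];print('bench z',np.nanmedian(bench[...,2]))
om=(H[...,0]>7)&(H[...,0]<14)&(H[...,1]>230)&(im[...,0]>200)
for m,c,s in blobs(om):
    P=W[m];zt=np.nanpercentile(P[:,2],90);t=P[P[:,2]>zt-.006]
    print('orange',c.round(1),s[4],'z',zt.round(4),'ctr',np.nanmean(t,0).round(4),'ext',(np.nanmax(t,0)-np.nanmin(t,0)).round(4))
gm=(H[...,0]>55)&(H[...,0]<90)&(H[...,1]>90)
for m,c,s in blobs(gm,200):
    P=W[m];print('green',c.round(1),s[4],np.nanmedian(P,0).round(4)); 
    r=cv2.minAreaRect((P[np.abs(P[:,2]-.05)<.006][:,:2]*1000).astype(np.float32));print(r)
# plate by height
pm=(np.abs(W[...,2]-.012)<.006)&(W[...,0]>.45)&(W[...,0]<.75)&(W[...,1]>-.1)&(W[...,1]<.12)&(H[...,2]>170)&(H[...,1]<150)
for m,c,s in blobs(pm,200):
    P=W[m];print('plate',c,s[4],np.median(P,0));print(cv2.minAreaRect((P[:,:2]*1000).astype(np.float32)))
lm=(np.abs(W[...,2]-.096)<.012)&(W[...,1]>.1)
for m,c,s in blobs(lm,200):
    P=W[m];print('lid',c,s[4],np.median(P,0));print(cv2.minAreaRect((P[:,:2]*1000).astype(np.float32)))
hm=(np.abs(W[...,2]-.096)<.012)&(H[...,0]>18)&(H[...,0]<32)&(H[...,1]>120)&(W[...,1]>.1)
for m,c,s in blobs(hm,15):
    P=W[m];print('handle',c,s[4],np.median(P,0),np.min(P,0),np.max(P,0))
hub=(np.abs(W[...,2]-.052)<.006)&(W[...,0]>.45)&(W[...,0]<.75)&(W[...,1]>-.1)&(W[...,1]<.12)
for m,c,s in blobs(hub,10):
    P=W[m];print('hub',c,s[4],np.mean(P,0))
s=im[170:320,100:440]
cv2.imwrite('pics/t1crop.png',cv2.resize(s,None,fx=2.3,fy=2.3,interpolation=cv2.INTER_CUBIC)[:,:,::-1])
E
```

```text
R at start [[0.911, -0.413, -0.0], [-0.413, -0.911, -0.001], [0.0, 0.001, -1.0]]
bench z 0.001460404954102712
green [344.8 222.5] 1914 [ 0.5075 -0.3034  0.0513]
((511.4798583984375, -304.29266357421875), (144.8548583984375, 148.8404998779297), 11.020345687866211)
plate [243.98148148 209.99314129] 1458 [0.54961409 0.01370878 0.01316199]
((546.839599609375, 18.338760375976562), (141.69593811035156, 141.01168823242188), 74.40612030029297)
lid [ 57.79265255 169.39975093] 1606 [0.65611993 0.58009274 0.10050563]
((655.0001831054688, 583.339111328125), (220.88143920898438, 76.92536163330078), 4.651386260986328)
lid [156.69180058 241.94952616] 4854 [0.44176326 0.2734503  0.09969072]
((443.9007568359375, 257.7066650390625), (259.98358154296875, 203.00177001953125), 3.190293073654175)
handle [191.68518519 240.2037037 ] 162 [0.45200408 0.16307806 0.09982251] [0.39507802 0.15500055 0.08539592] [0.50027914 0.20096183 0.10763534]
hub [242.49166667 209.2       ] 120 [0.54692196 0.01967531 0.05288713]
```

View pics/t1crop.png

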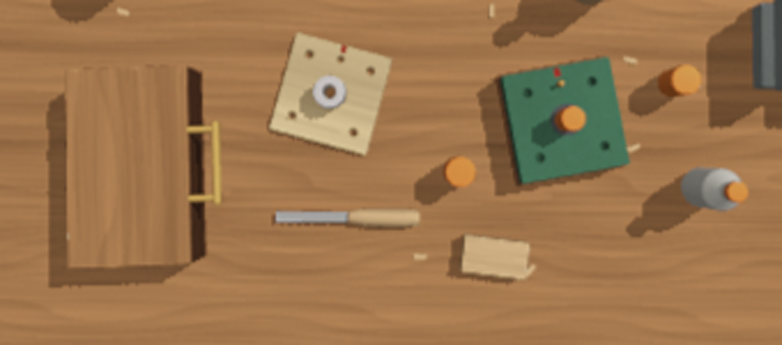

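```bash
cat >> h.py <<'E'
def blobs(m,amin=15):
    n,l,s,c=cv2.connectedComponentsWithStats(m.astype(np.uint8))
    return [(l==i,c[i],s[i]) for i in range(1,n) if s[i][4]>=amin]
def orange(im):
    H=hsv(im); return (H[...,0]>5)&(H[...,0]<17)&(H[...,1]>215)&(im[...,0]>170)
E
python3 - <<'E'
from h import *
im,d,C=grab('top')
W=cloud(d,C)
for m,c,s in blobs(orange(im),8):
    P=W[m];zt=np.nanpercentile(P[:,2],80);t=P[P[:,2]>zt-.008]
    print('orange',c.round(1),s[4],'z',zt.round(4),'ctr',np.nanmean(t,0).round(4),'ext',(np.nanmax(t,0)-np.nanmin(t,0)).round(4))
robot.goto([.45,.163,.27],down(-87))
print(robot.read_t(),robot.read_position(),robot.read_force())
im,d,C=grab('wrist','w1')
print(proj([.452,.163,.1],C))
E
```

```text
2.0167 [0.4501311  0.16358162 0.26993057] [-0.26713825  0.32227168  0.82992446]
[274.81391729 193.65180008]
```

View pics/w1.png

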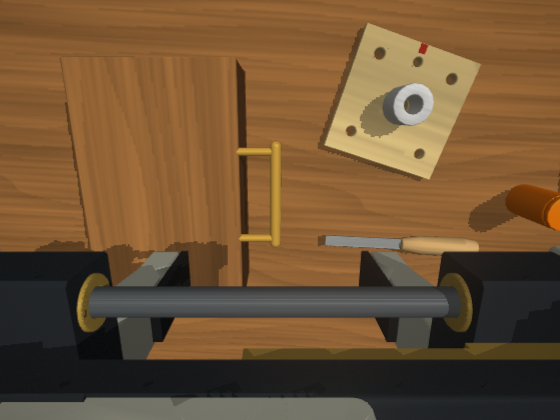

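The wrist view shows the handle bar running vertically at column 276, rows 143–245. The plate is at upper right with its hub at (410,103), and an orange cap is at the right edge.

```bash
python3 - <<'E'
from h import *
im,d,C=grab('wrist')
H=hsv(im); W=cloud(d,C)
print(H[193,276],im[193,276],H[60:62,150],im[60,150])
m=(H[...,0]>17)&(H[...,0]<30)&(H[...,1]>150)&(np.abs(W[...,2]-.096)<.012)
m[:135]=0;m[252:]=0;m[:,:265]=0;m[:,290:]=0
v,u=np.nonzero(m);print(len(v))
rows=np.arange(146,242);cs=np.array([u[v==r].mean() for r in rows if (v==r).any()]);rr=np.array([r for r in rows if (v==r).any()])
k=np.polyfit(rr,cs,1);print(k)
top,bot=v.min(),v.max()
for r in (top,(top+bot)/2,bot): print(r,ray([np.polyval(k,r),r],C,.094+.003))
print('depth med top of bar',np.nanmedian(W[m],0))
# lid corners
lm=(np.abs(W[...,2]-.098)<.006);lm[:,260:]=0;lm[248:]=0
P=W[lm];print('lid',np.nanmin(P,0),np.nanmax(P,0),np.nanmedian(P,0))
v,u=np.nonzero(lm)
# lid front edge (right side), hinge side (left)
for r in (80,140,200,235):
    c=u[v==r];print(r,ray([c.max(),r],C,.098),ray([c.min(),r],C,.098))
E
```

```text
[ 20 177 197] [197 153  60] [[ 15 162 132]
 [ 15 163 133]] [132  90  48]
1210
[9.69886055e-05 2.74592691e+02]
141 [[0.50343993 0.16609008 0.097     ]]
193.5 [[0.45139312 0.16324601 0.097     ]]
246 [[0.39450566 0.16013744 0.097     ]]
depth med top of bar [0.45241075 0.16323845 0.09974332]
lid [0.38361197 0.17687963 0.09201   ] [0.57570477 0.36444429 0.10226936] [0.4903535  0.27900557 0.09922059]
80 [[0.55663415 0.20371747 0.098     ]] [[0.54798912 0.36293834 0.098     ]]
140 [[0.50253675 0.20148553 0.098     ]] [[0.49390467 0.3607219  0.098     ]]
200 [[0.44296938 0.19801102 0.098     ]] [[0.43435154 0.35726501 0.098     ]]
235 [[0.40633409 0.1771652  0.098     ]] [[0.39672657 0.35490623 0.098     ]]
```

```bash
cat >> h.py <<'E'
# case frame (measured)
_d=np.radians(3.1)
CX=np.array([-np.sin(_d),np.cos(_d),0]); CY=np.array([-np.cos(_d),-np.sin(_d),0])
HAND=np.array([.4492,.1632,.094]); HINGE=HAND+.196*CX; HINGE[2]=.0905
CASE0=HAND+.116*CX; CASE0[2]=0
def handle_at(t): return HINGE+CX*(-.196*np.cos(t)+.0035*np.sin(t))+np.array([0,0,1])*(.196*np.sin(t)+.0035*np.cos(t))
E
python3 - <<'E'
from h import *
R=down(-86.9)
for t in (0,.8,1.6,1.8):print(t,handle_at(t), robot.ik(handle_at(t)-[0,0,.012],R))
robot.move_gripper(.22)
robot.goto(HAND+[0,0,.06],R)
robot.servo_line(HAND-[0,0,.012],speed=.08)
print(robot.read_position(),robot.read_force())
robot.move_gripper(0)
print('grip mm',robot.read_grip_width()*88,robot.read_force(),robot.read_t())
E
```

```text
0 [0.4492 0.1632 0.094 ] [ 4.36271886e+01  1.07275506e+01 -3.46284289e+01  2.54444375e-14
 -4.46440206e+01  4.94728114e+01]
0.8 [0.44584948 0.22506557 0.23354027] [ 49.3684561    4.05767806 -21.40477833   0.         -64.53754361
  43.7315439 ]
1.6 [0.43810186 0.36812131 0.28631423] [ 59.62263166   9.29954638  -8.29517136   0.         -72.40528226
  33.47736834]
1.8 [0.43600801 0.40678311 0.28057893] [ 61.77668957  11.79744775  -5.91843778   0.         -72.28411446
  31.32331043]
[0.44955946 0.16345518 0.08248346] [ 0.19497171 -0.10111964 -0.04249743]
grip mm 10.1334870017563 [ 1.7146675  -3.6470702   3.18501879] 5.25
```

```bash
python3 - <<'E'
from h import *
for t in np.linspace(.1,1.8,18):
    robot.servo_line(handle_at(t)-[0,0,.012],speed=.08)
    f=np.array(robot.read_force()); print(round(t,2),f.round(1),round(robot.read_grip_width()*88,1))
    if np.linalg.norm(f)>50: break
print(robot.read_t()); grab('scene','s2')
E
```

```text
0.1 [ 3.2 -4.6 -1. ] 10.5
0.2 [ 4.5 -5.5 -0.3] 10.3
0.3 [ 5.8 -6.8  0.4] 10.5
0.4 [ 4.2 -8.4  2.4] 9.7
0.5 [  4.3 -10.    3.8] 9.9
0.6 [  5.  -11.7   6.7] 9.9
0.7 [  3.  -14.    9.2] 10.0
0.8 [  2.5 -15.6  12.6] 10.2
0.9 [ -0.1 -14.2  15.8] 9.8
1.0 [ -0.7 -11.3  16.7] 10.0
1.1 [-2.1 -8.6 15.5] 10.0
1.2 [-0.5 -5.9 13.5] 10.3
1.3 [-0.4 -3.3 10.9] 10.0
1.4 [ 0.9 -1.9  7.2] 10.0
1.5 [ 5.  -0.4  3.2] 10.1
1.6 [ 6.5 -0.4  1.5] 10.1
1.7 [ 5.5 -0.4  1.8] 9.9
1.8 [7.  0.1 1.7] 9.6
12.3
```

View pics/s2.png

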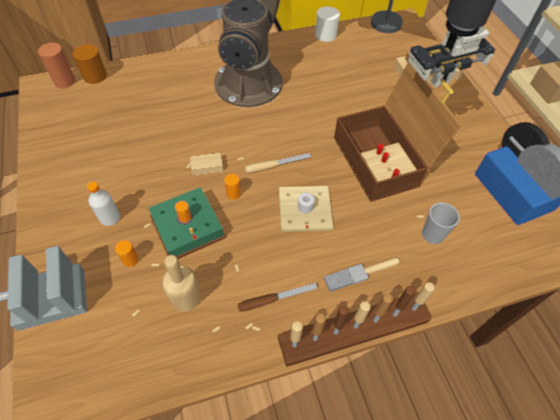

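The lid is open, and three red heads are visible in the rack at (380,150), (386,157) and (396,172). I'll release the handle, then look down into the case.

```bash
python3 - <<'E'
from h import *
p=np.array(robot.read_position())
robot.move_gripper(.4)
robot.dwell(.5)
robot.servo_line(p+[0,0,.10],speed=.15)
im,d,C=grab('scene','s3')
W=cloud(d,C)
robot.goto(CASE0-.03*CY+[0,-.02,.32],down(-86.9))
robot.move_gripper(1.)
grab('wrist','w2');print(robot.read_t(),robot.read_force())
E
```

```text
16.1167 [-0.00521411  0.56119389 -0.18570191]
```

View pics/s3.png

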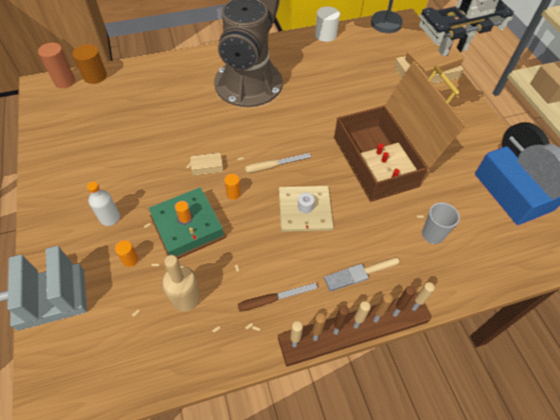

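View pics/w2.png

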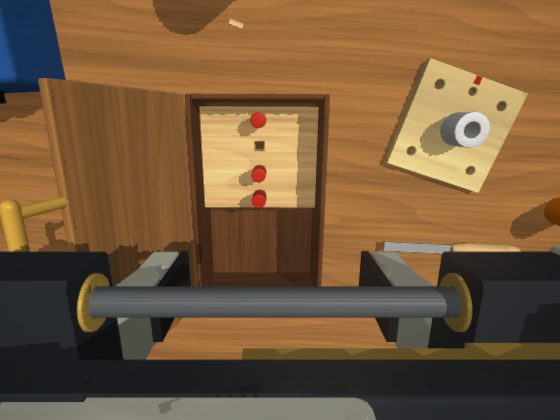

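The wrist view shows red heads at (258,120), (258,175) and (259,200), with an empty hole at (259,146) and the bay empty below. So the pins sit in holes −102, −38 and −6. Next I'll measure those, then the stand.

```bash
cat >> h.py <<'E'
def red(im):
    H=hsv(im); return ((H[...,0]<5)|(H[...,0]>172))&(H[...,1]>170)&(im[...,0]>90)
E
python3 - <<'E'
from h import *
im,d,C=grab('wrist')
W=cloud(d,C)
for m,c,s in blobs(red(im)&(W[...,2]>.074),20):
    v,u=np.nonzero(m); (cx,cy),r=cv2.minEnclosingCircle(np.c_[u,v].astype(np.float32))
    print('pin top',s[4],r,ray([cx,cy],C,.079).round(4),'case xy', ((ray([cx,cy],C,.079)[0]-CASE0)@np.c_[CX,CY]).round(4))
robot.goto([.50,-.304,.33],down(-80))
print(robot.read_t(),robot.read_position(),robot.read_qpos())
im,d,C=grab('wrist','w3');W=cloud(d,C)
for m,c,s in blobs(orange(im),30):
    P=W[m];zt=np.nanpercentile(P[:,2],80);t=P[P[:,2]>zt-.006]
    print('orange',c.round(1),s[4],'z',zt.round(4),'ctr',np.nanmean(t,0).round(4),'ext',(np.nanmax(t,0)-np.nanmin(t,0)).round(4))
E
```

```text
pin top 168 7.2865095138549805 [[0.5446 0.2837 0.079 ]] case xy [-0.0008 -0.1018]
pin top 150 6.978771686553955 [[0.4815 0.2804 0.079 ]] case xy [-0.0007 -0.0386]
pin top 151 7.0891852378845215 [[0.4497 0.2786 0.079 ]] case xy [-0.0008 -0.0067]
18.2 [ 0.50038546 -0.30331745  0.33001577] [-1.20924997e+01  9.27314372e+00 -1.22396090e+00 -6.01111172e-03
 -7.94961903e+01  1.12143704e+02]
orange [410.8 153.4] 461 z 0.0731 ctr [ 0.5622 -0.4634  0.0724] ext [0.0384 0.0389 0.0064]
orange [277.4 174.7] 532 z 0.1074 ctr [ 0.5129 -0.3051  0.1067] ext [0.0302 0.0292 0.0069]
orange [157.6 205. ] 771 z 0.0729 ctr [ 0.4412 -0.1614  0.0722] ext [0.0394 0.0396 0.0081]
```

View pics/w3.png

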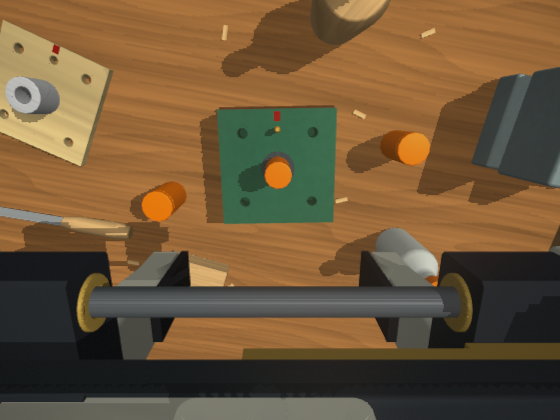

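The wrist view shows the stand with its cap at (277,172), four dark sockets near (242,132), (313,131), (245,201) and (311,200), and the red mark at (277,117). The cap on the spindle is the smallest, at about 31 mm against 39 mm for the others. I'll fit the stand frame and take the cap.

```bash
cat >> h.py <<'E'
def quad_fit(pts):
    "4 points near square +-45 -> centre, angle(best among 90deg), residual"
    pts=np.asarray(pts)[:,:2]; c=pts.mean(0); q=pts-c
    a=np.arctan2(q[:,1],q[:,0])-np.pi/4
    a=np.angle(np.exp(4j*a).mean())/4
    return c,np.degrees(a),np.linalg.norm(q,axis=1)
def dark_holes(im,d,C,z,centre,half=.075,lo=12,hi=400,thr=None):
    W=cloud(d,C); g=cv2.cvtColor(im,cv2.COLOR_RGB2GRAY)
    v,u=np.mgrid[:420,:560]; G=ray(np.c_[u.ravel(),v.ravel()],C,z).reshape(420,560,3)
    reg=(np.abs(G[...,:2]-centre)<half).all(-1)
    t=thr or np.median(g[reg])*.62
    out=[]
    for m,c,s in blobs(reg&(g<t),lo):
        if s[4]<hi: out.append((ray(c,C,z)[0],s[4],c))
    return out
E
python3 - <<'E'
from h import *
im,d,C=grab('wrist')
hs=dark_holes(im,d,C,.05,np.array([.513,-.305]))
for h in hs: print(h[0].round(4),h[1],h[2].round(1))
H=hsv(im);W=cloud(d,C)
gm=((H[...,0]>55)&(H[...,0]<95)&(H[...,1]>80)).astype(np.uint8)
gm=cv2.morphologyEx(gm,cv2.MORPH_OPEN,np.ones((3,3)))
cs=max(cv2.findContours(gm,cv2.RETR_EXTERNAL,cv2.CHAIN_APPROX_NONE)[0],key=cv2.contourArea)
print(cv2.minAreaRect(ray(cs.reshape(-1,2),C,.05)[:,:2].astype(np.float32)*1000))
for m,c,s in blobs(red(im),5): print('red',c,ray(c,C,.05),s[4])
m=orange(im)&(W[...,2]>.1)
v,u=np.nonzero(m);m2=(W[m][:,2]>.103);(a,b),r=cv2.minEnclosingCircle(np.c_[u,v][m2].astype(np.float32));print('cap',ray([a,b],C,.106))
E
```

```text
[ 0.5475 -0.2502  0.05  ] 19 [239.6 133.5]
[ 0.5659 -0.3441  0.05  ] 23 [314.7 132.2]
[ 0.5107 -0.2871  0.05  ] 39 [263.3 166.9]
[ 0.4595 -0.2709  0.05  ] 27 [245.1 202.1]
[ 0.4769 -0.3595  0.05  ] 34 [312.1 201. ]
((512.5677490234375, -305.2415771484375), (149.20620727539062, 148.4219512939453), 11.06590747833252)
red [55.5 49. ] [[ 0.60600458 -0.01908534  0.05      ]] 40
red [276.5 116. ] [[ 0.57684858 -0.29268097  0.05      ]] 54
cap [[ 0.46817744 -0.40419786  0.106     ]]
```

```bash
cat >> h.py <<'E'
def cpt(x,y,z): return CASE0+CX*x+CY*y+np.array([0,0,z])
E
python3 - <<'E'
from h import *
c=np.array([.5128,-.3051]);R=down(-79)
for y in (3.1,-176.9): print(y,robot.ik([.45,0,.25],down(y)),robot.ik(cpt(0,67e-3,.04),down(y)))
robot.goto([*c,.16],R)
robot.servo_line([*c,.079],speed=.1)
robot.move_gripper(.25)
print('grip',robot.read_grip_width()*88,np.array(robot.read_force()).round(1))
robot.servo_line([*c,.20],speed=.08)
print(np.array(robot.read_force()).round(1),robot.read_grip_width()*88,robot.read_t())
E
```

```text
3.1 [ 25.22805064  -2.23618019 -24.00087619   0.         -68.23530399
 157.87194936] [ 60.51907929  13.46047862 -38.6423575    0.         -37.89716388
 122.58092071]
-176.9 [ 25.22805064  -2.23618019 -24.00087619   0.         -68.23530399
 -22.12805064] [ 60.51907929  13.46047862 -38.6423575    0.         -37.89716388
 -57.41907929]
grip 31.03179085453305 [-0.2  0.  -0.8]
[ 0.1 -0.8  0.1] 31.597102488519642 22.575
```

```bash
python3 - <<'E'
from h import *
R=down(3.1)
robot.goto([.45,0,.25],R)
robot.servo_line(cpt(0,.067,.2),speed=.2)
print(robot.read_grip_width()*88)
robot.servo_line(cpt(0,.067,.006+.029+.004),speed=.1)
print(np.array(robot.read_force()).round(1))
for k in range(5):
    z=.006+.029+.003-.0015*k
    robot.servo_line(cpt(0,.067,z),speed=.03); f=robot.read_force(); print(round(z,4),np.array(f).round(1))
    if f[2]>3: break
robot.move_gripper(.55)
robot.servo_line(cpt(0,.067,.2),speed=.15)
print(robot.read_grip_width()*88,robot.read_t())
robot.servo_line(cpt(-.06,.03,.3),speed=.3)
robot.goto([.40,.12,.32],down(-86.9))
im,d,C=grab('wrist','w4')
E
```

```text
31.137956464000787
[-1.   0.1 -0.5]
0.038 [-0.1 -0.2 -0. ]
0.0365 [-0.7  0.7 -1.7]
0.035 [ 0.6  0.  -0.1]
0.0335 [-4.7 -3.3 18.9]
48.372329214896055 29.95
```

View pics/w4.png

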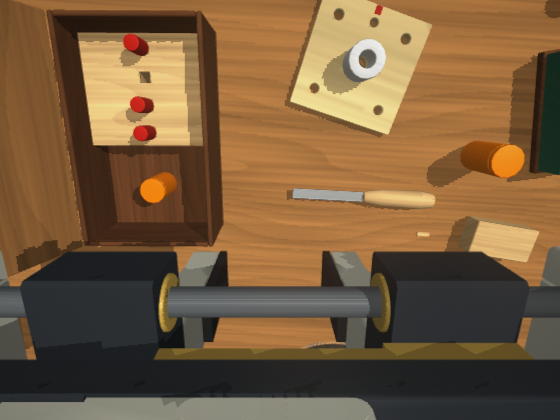

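The cap stands in the bay at (158,187), and the pins are undisturbed. Next I'll measure the plate and stand from equivalent wrist poses, so camera biases cancel.

```bash
python3 - <<'E'
from h import *
robot.goto([.547,.019,.212],down(-105.6));robot.move_gripper(1.0);robot.dwell(.3)
im,d,C=grab('wrist','w5');print(robot.read_position())
hs=dark_holes(im,d,C,.012,np.array([.547,.019]),lo=8,hi=1000)
for h in hs: print(h[0].round(4),h[1],h[2].round(1))
for m,c,s in blobs(red(im),5): print('red',c,ray(c,C,.012),s[4])
robot.goto([.5128,-.3051,.25],down(-78.9));robot.dwell(.3)
im,d,C=grab('wrist','w6');print(robot.read_position())
hs=dark_holes(im,d,C,.05,np.array([.513,-.305]),lo=8,hi=1000)
for h in hs: print(h[0].round(4),h[1],h[2].round(1))
for m,c,s in blobs(red(im),5): print('red',c,ray(c,C,.05),s[4])
print(robot.read_t())
E
```

```text
[0.54700423 0.01895956 0.21196362]
[ 0.6097 -0.0395  0.012 ] 367 [312.9 116.7]
[ 0.6155 -0.0175  0.012 ] 8 [290.8 117. ]
[0.6093 0.0032 0.012 ] 69 [273.  128.6]
[0.6002 0.0849 0.012 ] 357 [201.3 158.3]
[0.596  0.0065 0.012 ] 64 [273.4 142. ]
[ 0.58   -0.0362  0.012 ] 83 [316.5 145.8]
[0.6031 0.0509 0.012 ] 72 [231.  146.9]
[0.5401 0.0208 0.012 ] 190 [274.5 195.6]
[ 0.4932 -0.0141  0.012 ] 45 [315.4 226.5]
[0.5163 0.0723 0.012 ] 34 [236.1 227.4]
[ 0.4783 -0.0447  0.012 ] 59 [344.8 231.8]
[0.491  0.0903 0.012 ] 11 [227.7 251.4]
[0.4773 0.062  0.012 ] 418 [254.6 255.9]
red [272.5 129. ] [[0.60899577 0.00379617 0.012     ]] 54
[ 0.51311288 -0.30448693  0.2500341 ]
[ 0.5475 -0.2515  0.05  ] 33 [231.2 148.4]
[ 0.5653 -0.3435  0.05  ] 47 [319.9 148.9]
[ 0.5045 -0.2925  0.05  ] 130 [261.9 194.8]
[ 0.4609 -0.271   0.05  ] 45 [236.  228.1]
[ 0.4778 -0.3588  0.05  ] 64 [315.1 228.5]
red [ 9.37704918 41.18032787] [[ 0.60690271 -0.02371239  0.05      ]] 61
red [275. 128.] [[ 0.57701702 -0.29275103  0.05      ]] 77
35.475
```

View pics/w5.png

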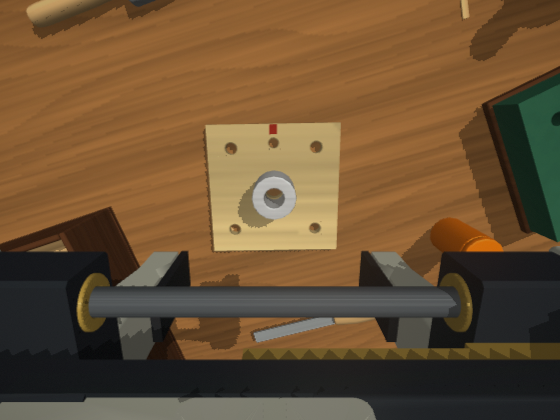

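View pics/w6.png

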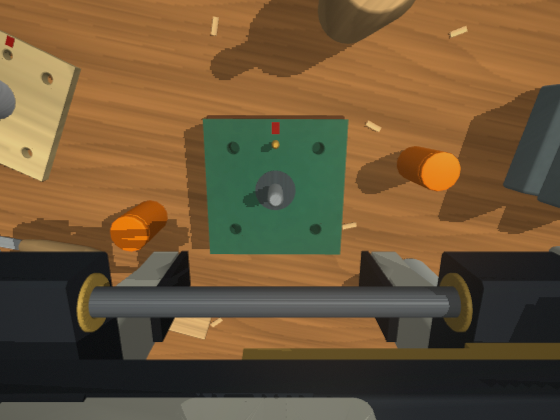

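The plate (w5) has its hub top at (274,197), red mark at (273,129), and corners at about (207,125), (340,123), (336,249) and (214,250). The stand (w6) is centred near (276,187), with the spindle tip at (276,195). I'll fit contours for precise centres.

```bash
cat >> h.py <<'E'
def square(mask,C,z):
    mask=cv2.morphologyEx(mask.astype(np.uint8),cv2.MORPH_OPEN,np.ones((5,5)))
    cs=max(cv2.findContours(mask,cv2.RETR_EXTERNAL,cv2.CHAIN_APPROX_NONE)[0],key=cv2.contourArea)
    P=ray(cs.reshape(-1,2),C,z)[:,:2].astype(np.float32)*1000
    (c,s,a)=cv2.minAreaRect(P)
    return np.array(c)/1000,s,a
def circ(mask,C,z):
    v,u=np.nonzero(mask); P=ray(np.c_[u,v],C,z)[:,:2].astype(np.float32)*1000
    (c,r)=cv2.minEnclosingCircle(P); return np.array(c)/1000,2*r
def see_plate(im,d,C,z0=0.):
    W=cloud(d,C);H=hsv(im)
    m=(np.abs(W[...,2]-z0-.012)<.005)&(H[...,2]>150)&(H[...,1]<150)
    c,s,a=square(m,C,z0+.012)
    hub=(np.abs(W[...,2]-z0-.052)<.004)&(np.hypot(W[...,0]-c[0],W[...,1]-c[1])<.035)
    hc=circ(hub,C,z0+.052)
    rs=[ray(q,C,z0+.012)[0][:2] for m2,q,s2 in blobs(red(im),8)]
    r=min(rs,key=lambda q:np.linalg.norm(q-c)) if rs else None
    ra=np.degrees(np.arctan2(*(r-c)[::-1])) if r is not None else 0
    a=a+90*np.round((ra-a)/90)
    return c,s,a,ra,hc
def see_stand(im,d,C):
    W=cloud(d,C);H=hsv(im)
    m=(np.abs(W[...,2]-.05)<.005)&(H[...,0]>55)&(H[...,0]<95)&(H[...,1]>80)
    c,s,a=square(m,C,.05)
    sp=(np.abs(W[...,2]-.094)<.004)&(np.hypot(W[...,0]-c[0],W[...,1]-c[1])<.03)
    rs=[ray(q,C,.05)[0][:2] for m2,q,s2 in blobs(red(im),8)]
    r=min(rs,key=lambda q:np.linalg.norm(q-c)); ra=np.degrees(np.arctan2(*(r-c)[::-1]))
    a=a+90*np.round((ra-a)/90)
    return c,s,a,ra,circ(sp,C,.094) if sp.any() else None
E
python3 - <<'E'
from h import *
im,d,C=grab('wrist');print(see_stand(im,d,C))
robot.goto([.547,.019,.212],down(-105.6));robot.dwell(.3)
im,d,C=grab('wrist');print(see_plate(im,d,C),robot.read_t())
E
```

```text
(array([ 0.51266431, -0.30521078]), (148.92308044433594, 149.231201171875), np.float64(11.21993637084961), np.float64(10.865772690107967), (array([ 0.5135788, -0.3054917]), 15.734766006469727))
(array([0.54677521, 0.01952901]), (140.26983642578125, 140.388671875), np.float64(-14.540107727050781), np.float64(-13.894958670328348), (array([0.54739001, 0.01943323]), 44.109954833984375)) 37.1167
```

```bash
python3 - <<'E'
from h import *
im,d,C=grab('wrist');c,s,a,ra,(hc,_)=see_plate(im,d,C);print(c,a,hc)
R=down(a-90)
robot.goto([*hc,.12],R)
robot.servo_line([*hc,.020],speed=.1)
print(np.array(robot.read_force()).round(1))
robot.move_gripper(.3)
print('grip',robot.read_grip_width()*88,np.array(robot.read_force()).round(1))
robot.servo_line([*hc,.17],speed=.1);robot.dwell(.4)
print(np.array(robot.read_force()).round(2),robot.read_ft_torque(),robot.read_grip_width()*88,robot.read_t())
grab('wrist','w7')
E
```

```text
[0.54676569 0.01949448] -14.538825988769531 [0.54736084 0.01928999]
[ 0.1 -0.2 -0.1]
grip 43.92023655709915 [-0.2  1.8  0.8]
[ 0.34 -0.21 -4.01] [-0.02251227 -0.05391441 -0.07717433] 44.52595418403439 41.6
```

View pics/w7.png

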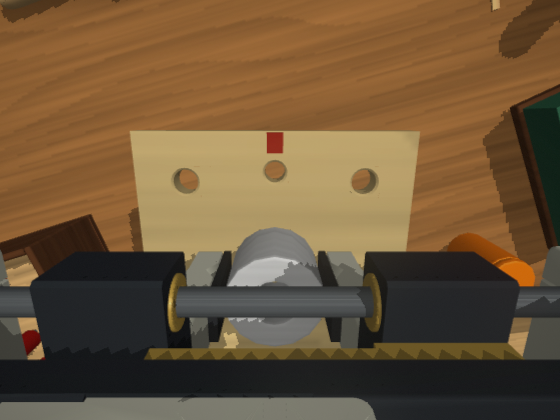

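The plate is lifted (4 N). In the picture the index hole is at (275,171), with the front edge level at row 131. Next a quick in-hand check of yaw and offset, then carry it over.

```bash
cat > inhand.py <<'E'
from h import *
def inhand():
    p=np.array(robot.read_position());R=np.array(robot.read_tcp_rot())
    im,d,C=grab('wrist')
    H=hsv(im)
    z=p[2]-.008
    m=((H[...,2]>150)&(H[...,1]<150)).astype(np.uint8); m[245:]=0;m[:,:100]=0;m[:,450:]=0
    v,u=np.nonzero(m)
    cols=np.arange(150,401,10); top=np.array([v[(u==c)&(v>105)].min() for c in cols])
    E=(ray(np.c_[cols,top-.5],C,z)-p)@R
    k=np.polyfit(E[:,1],E[:,0],1)
    g=cv2.cvtColor(im,cv2.COLOR_RGB2GRAY)
    sides=[]
    for r in range(140,240,20):
        cc=u[(v==r)]; q=(ray([[cc.min()-.5,r],[cc.max()+.5,r]],C,z)-p)@R; sides.append(q[:,1])
    return 'yaw err deg',np.degrees(np.arctan(k[0])),'edge x mm',np.median(E[:,0])*1000,'sides',(np.array(sides)*1000).round(1).tolist()
E
python3 - <<'E'
from inhand import *
print(*inhand(),sep='\n')
robot.goto([.5136,-.3055,.17],down(11.2-90));robot.dwell(.3)
print(*inhand(),sep='\n')
print(np.array(robot.read_force()).round(2),robot.read_ft_torque(),robot.read_position(),robot.read_t())
grab('wrist','w8');grab('scene','s8')
E
```

```text
yaw err deg
0.07193187207163859
edge x mm
69.41015993197632
sides
[[-70.9, 70.1], [-70.6, 70.3], [-70.8, 70.4], [-70.9, 70.1], [-70.6, 70.3]]
yaw err deg
0.6505942706993992
edge x mm
69.46748833877409
sides
[[-70.5, 70.5], [-70.7, 70.7], [-70.3, 70.4], [-70.0, 70.6], [-70.1, 70.7]]
[ 0.27 -0.43 -3.47] [-0.11023    -0.02596964  0.03691998] [ 0.51391465 -0.3048925   0.17007733] 43.2917
```

View pics/w8.png

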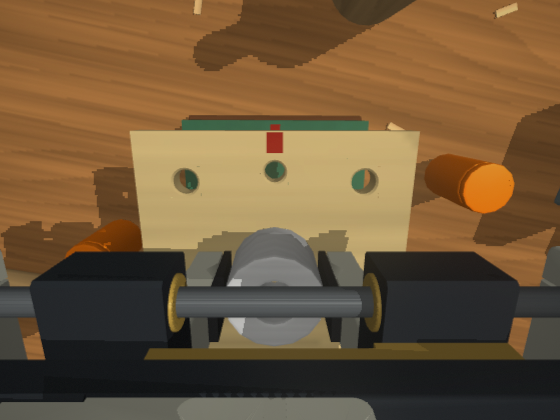

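View pics/s8.png

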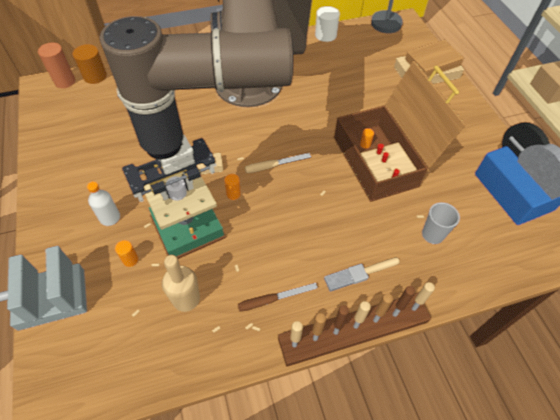

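The plate is held level over the stand, with the green edge and red mark aligned behind it at (275,130). I'll lower it with force monitoring.

```bash
python3 - <<'E'
from h import *
t=np.array([.5136,-.3055]);R=down(11.2-90)
cmd=t.copy()
robot.servo_line([*cmd,.125],ori=R,speed=.1);robot.dwell(.3)
p=np.array(robot.read_position());cmd=cmd+(t-p[:2]);print(p)
f0=np.array(robot.read_force());m0=np.array(robot.read_ft_torque())
z=.122
while z>=.068:
    robot.servo_line([*cmd,z],ori=R,speed=.04)
    f=np.array(robot.read_force())-f0;m=np.array(robot.read_ft_torque())-m0
    print(round(z,3),f.round(1),m.round(2),(np.array(robot.read_position())*1000).round(1))
    if np.linalg.norm(f)>12: break
    z-=.003
print(robot.read_t())
E
```

```text
[ 0.5138684  -0.30558727  0.12560846]
0.122 [-0.3  0.7  0.9] [-0.05 -0.01  0.01] [ 513.1 -305.3  121.8]
0.119 [-0.5  1.2  0.8] [-0.02  0.02  0.03] [ 513.2 -305.4  118.7]
0.116 [ 0.1  1.2 -0. ] [-0.02  0.02  0.04] [ 513.2 -305.4  115.7]
0.113 [0.2 1.  0.6] [ 0.    0.02 -0.03] [ 513.2 -305.4  112.7]
0.11 [-0.4  1.2  0.1] [-0.01 -0.02  0.03] [ 513.2 -305.4  109.8]
0.107 [ 0.2  1.2 -0.1] [-0.03 -0.01 -0.02] [ 513.2 -305.4  106.8]
0.104 [ 0.2  0.6 -0.2] [-0.04 -0.04  0.05] [ 513.1 -305.4  103.7]
0.101 [0.3 0.8 0.5] [-0.01  0.    0.  ] [ 513.2 -305.3  100.8]
0.098 [0.4 1.1 0.6] [-0.01 -0.01  0.01] [ 513.2 -305.4   97.8]
0.095 [0.3 1.  0.3] [-0.   -0.05 -0.01] [ 513.1 -305.4   94.7]
0.092 [ 0.6  0.5 -0.2] [-0.01  0.01 -0.04] [ 513.1 -305.4   91.7]
0.089 [ 0.5  1.  -0.3] [-0.1   0.04 -0.06] [ 513.2 -305.4   88.7]
0.086 [ 1.   0.5 -0.8] [-0.04  0.01 -0.03] [ 513.1 -305.4   85.7]
0.083 [ 0.  -0.1 -0.2] [-0.01 -0.02 -0.04] [ 513.1 -305.4   82.7]
0.08 [-0.7  0.9  0.9] [ 0.   -0.02 -0.03] [ 513.1 -305.3   79.7]
0.077 [-0.8 -0.2 -0.4] [-0.04  0.01 -0.03] [ 513.1 -305.3   76.7]
0.074 [ 1.  -0.2  0.1] [ 0.02 -0.02  0.01] [ 513.1 -305.4   73.8]
0.071 [-0.3  0.5 -0.3] [-0.02 -0.02  0.02] [ 513.1 -305.4   70.7]
48.7917
```

```bash
python3 - <<'E'
from h import *
R=down(11.2-90);p=np.array(robot.read_position());f0=np.array(robot.read_force())
cmd=np.array([.5136,-.3055])+np.array([-.0003,.0001])
for z in (.0702,.0695,.0688,.068,.067):
    robot.servo_line([*cmd,z],ori=R,speed=.03)
    f=np.array(robot.read_force())-f0;print(z,f.round(1),(np.array(robot.read_position())*1000).round(1))
    if f[2]>5: break
robot.move_gripper(.75);robot.dwell(.3)
print(np.array(robot.read_force()).round(1))
robot.servo_line([*cmd,.25],ori=R,speed=.15);robot.move_gripper(1.);robot.dwell(.2)
im,d,C=grab('wrist','w9');print(see_plate(im,d,C,.05),robot.read_t())
W=cloud(d,C);m=(np.abs(W[...,2]-.062)<.02)&(hsv(im)[...,2]>150)&(hsv(im)[...,1]<150);P=W[m]
A=np.c_[P[:,:2]-[.513,-.305],np.ones(len(P))];k=np.linalg.lstsq(A,P[:,2],rcond=None)[0];print('plane',k)
E
```

```text
0.0702 [0.7 0.7 1.7] [ 513.3 -305.4   70.2]
0.0695 [-1.2  1.6  6.2] [ 513.4 -305.5   70. ]
[-0.8  0.1  0.2]
(array([ 0.5129599 , -0.30587384]), (139.12896728515625, 139.95071411132812), np.float64(11.272485733032227), np.float64(11.613108959690875), (array([ 0.51362091, -0.3058392 ]), 43.97323226928711)) 52.4417
plane [ 0.00039553 -0.00058466  0.06276577]
```

View pics/w9.png

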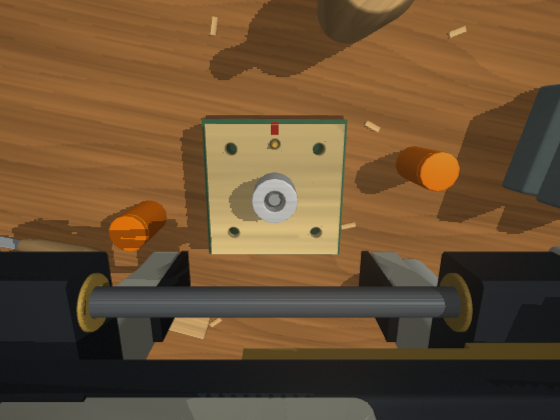

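The plate is seated flat at z≈0.0628 with no tilt; the spindle shows at (275,200) and the brass pin at (275,145) through their holes. Now I'll measure the plate and pins from opposite wrist yaws, to cancel the camera bias in absolute positions.

```bash
python3 - <<'E'
from h import *
for y in (-78.9,101.1):
    robot.goto([.513,-.3055,.262],down(y));robot.dwell(.3)
    im,d,C=grab('wrist','w10_%d'%y);r=see_plate(im,d,C,.05);print(y,robot.read_position(),r)
print(robot.read_t())
for y in (93.1,-86.9):
    robot.goto(cpt(-.01,-.05,.30),down(y));robot.dwell(.3)
    im,d,C=grab('wrist','w11_%d'%y);W=cloud(d,C)
    for m,c,s in blobs(red(im)&(W[...,2]>.074),20):
        q,dia=circ(m,C,.079); print(y,s[4],round(dia,1),q.round(4),((np.r_[q,0]-CASE0)@np.c_[CX,CY]).round(4))
print(robot.read_t())
E
```

```text
-78.9 [ 0.51288502 -0.30544708  0.26170113] (array([ 0.51281189, -0.30587991]), (139.83140563964844, 139.8658447265625), np.float64(11.170389175415039), np.float64(11.128456188888457), (array([ 0.51348297, -0.30584335]), 43.83858871459961))
101.1 [ 0.51301041 -0.30549162  0.26199152] (array([ 0.51268713, -0.30534036]), (139.49571228027344, 140.17247009277344), np.float64(11.186391830444336), np.float64(10.692668722494014), (array([ 0.51222656, -0.30541653]), 43.864070892333984))
56.0417
93.1 177 16.4 [0.4483 0.2787] [-0.0006 -0.0053]
93.1 159 16.4 [0.4804 0.2806] [-0.0004 -0.0375]
93.1 148 17.1 [0.5443 0.2838] [-0.0007 -0.1014]
-86.9 178 16.8 [0.5448 0.2838] [-0.0007 -0.102 ]
-86.9 154 16.6 [0.4812 0.2805] [-0.0006 -0.0383]
-86.9 159 18.1 [0.4499 0.2785] [-0.0009 -0.0069]
61.475
```

```bash
python3 - <<'E'
from h import *
robot.goto([.45,0.0,.3],down(-86.9))
for n in ('top','scene'):
    im,d,C=grab(n);W=cloud(d,C)
    Q=(W-CASE0)
    x=Q@CX;y=Q@CY;z=W[...,2]
    for lo,hi in ((.11,.13),(.13,.15),(.15,.17),(.2,.22),(.25,.27)):
        m=(x>.06)&(x<.2)&(np.abs(y)<.12)&(z>lo)&(z<hi)
        if m.sum(): print(n,'lid z',lo,hi,m.sum(),np.percentile(x[m],[2,50]).round(4))
    for nm,lo,hi in (('glue/mallet',.1,.25),):
        m=(z>lo)&(z<hi)&(W[...,1]<-.2)&(W[...,1]>-.7)&(W[...,0]>.3)&(W[...,0]<.85)
        for mm,c,s in blobs(m,20): P=W[mm];print(n,nm,s[4],np.nanmean(P,0).round(3),P.min(0).round(3),P.max(0).round(3))
for yw in (148.1,-31.9,3.1,-176.9,93.1,-86.9):
    print(yw,[None if (q:=robot.ik(p,down(yw))) is None else round(q[5]) for p in (cpt(0,-.006,.061),cpt(0,-.1,.061),[.548,-.253,.08],[.46,-.27,.08],[.566,-.341,.08],[.477,-.358,.08])])
E
```

```text
top lid z 0.11 0.13 267 [0.0838 0.0891]
top lid z 0.13 0.15 290 [0.091  0.0962]
top lid z 0.15 0.17 303 [0.098 0.103]
top lid z 0.2 0.22 384 [0.1149 0.1201]
top lid z 0.25 0.27 35 [0.133  0.1376]
top glue/mallet 539 [ 0.708 -0.34   0.136] [ 0.675 -0.383  0.1  ] [ 0.752 -0.307  0.215]
top glue/mallet 599 [ 0.621 -0.605  0.126] [ 0.557 -0.625  0.1  ] [ 0.688 -0.592  0.14 ]
top glue/mallet 578 [ 0.62  -0.683  0.125] [ 0.557 -0.7    0.1  ] [ 0.685 -0.672  0.138]
top glue/mallet 115 [ 0.513 -0.305  0.104] [ 0.494 -0.325  0.1  ] [ 0.534 -0.285  0.109]
top glue/mallet 216 [ 0.423 -0.498  0.124] [ 0.398 -0.521  0.1  ] [ 0.446 -0.479  0.156]
scene lid z 0.11 0.13 448 [0.0861 0.0918]
scene lid z 0.13 0.15 484 [0.0931 0.0986]
scene lid z 0.15 0.17 477 [0.0999 0.1053]
scene lid z 0.2 0.22 544 [0.1172 0.1224]
scene lid z 0.25 0.27 52 [0.1347 0.1413]
scene glue/mallet 297 [ 0.43  -0.5    0.124] [ 0.407 -0.523  0.1  ] [ 0.449 -0.48   0.153]
scene glue/mallet 121 [ 0.516 -0.304  0.102] [ 0.495 -0.323  0.1  ] [ 0.537 -0.282  0.106]
scene glue/mallet 984 [ 0.63  -0.604  0.124] [ 0.558 -0.623  0.1  ] [ 0.689 -0.591  0.135]
scene glue/mallet 1041 [ 0.63  -0.683  0.124] [ 0.558 -0.7    0.1  ] [ 0.688 -0.671  0.134]
scene glue/mallet 1037 [ 0.725 -0.344  0.136] [ 0.685 -0.384  0.1  ] [ 0.756 -0.306  0.214]
148.1 [-85, -78, -26, -23, -18, -14]
-31.9 [95, 102, 154, 157, 162, 166]
3.1 [130, 137, -171, -168, -163, -159]
-176.9 [-50, -43, 9, 12, 17, 21]
93.1 [-140, -133, -81, -78, -73, -69]
-86.9 [40, 47, 99, 102, 107, 111]
```

```bash
cat > pin.py <<'E'
from h import *
PC=np.array([.5128,-.3055]);PA=np.radians(11.15)
def hole(sx,sy): return PC+.045*np.array([sx*np.cos(PA)-sy*np.sin(PA),sx*np.sin(PA)+sy*np.cos(PA)])
RP=down(11.15-90)
def F(): return np.array(robot.read_force())
def pick(x,y,R,w,s,zg,opening=.36,via=None):
    c=cpt(x,y,0)[:2]-s*w[:2]
    robot.goto([*c,.22],R); robot.move_gripper(opening); 
    p=np.array(robot.read_position()); 
    robot.servo_line([*c,zg],ori=R,speed=.08)
    f=F();print('down',f.round(1),(np.array(robot.read_position())*1000).round(1))
    robot.move_gripper(.1);robot.dwell(.2)
    print('grip',robot.read_grip_width()*88,F().round(1))
    robot.servo_line([*c,.22],ori=R,speed=.08)
    print('up',robot.read_grip_width()*88,F().round(1),robot.read_t())
    return R.T@(s*w)
def hover(h,o,z=.145):
    t=np.array([*h,z])-RP@np.array([o[0],o[1],0])
    robot.goto(t+[0,0,.06],RP);robot.servo_line(t,ori=RP,speed=.15);robot.dwell(.3)
    p=np.array(robot.read_position());c=t+[*(t-p)[:2],0]
    robot.servo_line(c,ori=RP,speed=.05);robot.dwell(.2)
    print('hover err',((np.array(robot.read_position())-t)*1000).round(2))
    return c
def insert(c,zend,flim=12):
    f0=F();z=.114
    while z>=zend-1e-6:
        robot.servo_line([c[0],c[1],z],ori=RP,speed=.04)
        f=F()-f0
        if np.linalg.norm(f)>4 or z<.08: print(round(z,4),f.round(1),(np.array(robot.read_position())*1000).round(1))
        if np.linalg.norm(f)>flim: break
        z-=.003
    return z
E
python3 - <<'E'
from pin import *
ph=np.radians(35);w=np.cos(ph)*CX-np.sin(ph)*CY
o=pick(-.0007,-.0061,down(-31.9),w,.004,.061)
print(o)
np.save('o.npy',o)
c=hover(hole(1,1),o,.15)
grab('wrist','w12');grab('scene','s12')
E
```

```text
down [-0.3  0.1 -1. ] [447.1 275.4  61.4]
grip 17.234530746132986 [-0.1  0.1  1.4]
up 17.069429196855936 [ 0.7  0.3 -0.7] 69.6917
[4.00000000e-03 6.99726537e-20 0.00000000e+00]
hover err [-0.44  0.06 -0.01]
```

View pics/w12.png

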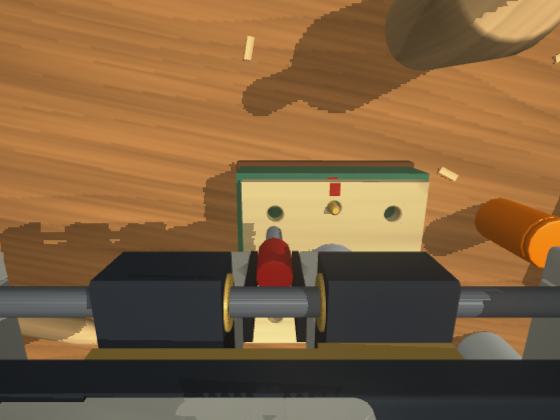

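View pics/s12.png

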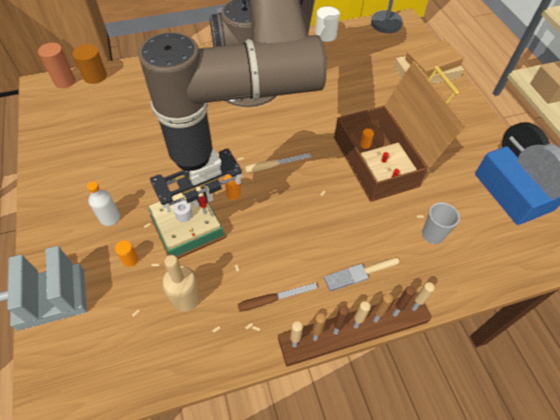

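The pin is held upright, with its tip at about (274,232), lined up under column 274 with the corner hole at (275,213). Now I'll insert it with force monitoring.

```bash
python3 - <<'E'
from pin import *
p=np.array(robot.read_position());o=np.load('o.npy')
c=np.array([*hole(1,1),0])-RP@np.array([o[0],o[1],0])+[.0004,0,0]
z=insert(c,.0765)
print(z,robot.read_t(),robot.read_grip_width()*88)
E
```

```text
0.078 [ 0.6 -0.5 -1.3] [ 544.6 -253.4   77.8]
0.07499999999999997 77.0833 17.058558806260084
```

```bash
cat >> pin.py <<'E'
def home(c,z0=.077,dz=.0008,n=7,flim=10):
    f0=F()
    for k in range(n):
        z=z0-dz*k;robot.servo_line([c[0],c[1],z],ori=RP,speed=.03);f=F()-f0
        print('home',round(z,4),f.round(1),(np.array(robot.read_position())*1000).round(1))
        if f[2]>flim: break
def release(c):
    robot.move_gripper(.36);robot.dwell(.2)
    z=robot.read_position()[2]
    robot.servo_line([c[0],c[1],.17],ori=RP,speed=.15);robot.dwell(.1)
def check(h,name=None):
    t=np.array([*h,.262]); robot.goto(t,RP);robot.dwell(.2)
    im,d,C=grab('wrist',name);W=cloud(d,C)
    for m,q,s in blobs(red(im)&(W[...,2]>.075),20):
        print('head z',np.nanpercentile(W[m][:,2],[50,90]).round(4),circ(m&(W[...,2]>.088),C,.094),s[4])
    print('plate',see_plate(im,d,C,.05)[:3],robot.read_t())
E
python3 - <<'E'
from pin import *
o=np.load('o.npy')
c=np.array([*hole(1,1),0])-RP@np.array([o[0],o[1],0])+[.0004,0,0]
home(c);release(c);check(PC,'w13')
E
```

```text
home 0.077 [-0.3  1.2  0.2] [ 544.7 -253.4   77. ]
home 0.0762 [-1.1  0.3  0.2] [ 544.7 -253.4   76.2]
home 0.0754 [-2.1  1.9  5.4] [ 544.8 -253.5   76.1]
home 0.0746 [-3.1  2.1 11.3] [ 545.  -253.5   76. ]
head z [0.0946 0.0956] (array([ 0.54946118, -0.25325999]), 17.6733455657959) 275
plate (array([ 0.51241614, -0.30600653]), (139.42066955566406, 140.2621307373047), np.float64(11.249509811401367)) 80.4583
```

View pics/w13.png

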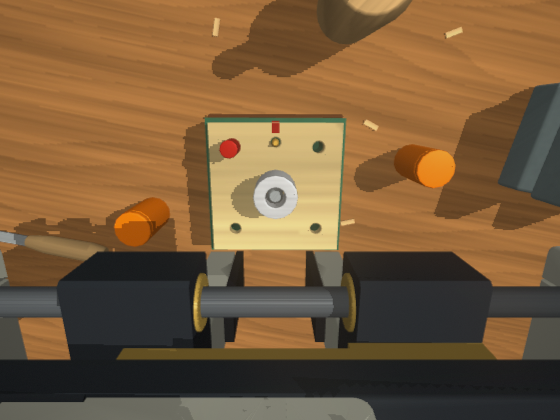

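The first pin is home: it seated at the predicted 76 mm TCP height, with its head top at 94.6 mm, at (229,148) in the picture. Now the second pin.

```bash
python3 - <<'E'
from pin import *
R=down(3.1)
robot.goto([.45,0,.25],R)
o=pick(-.0005,-.0379,R,np.array([1.,0,0]),0,.061)
if robot.read_grip_width()*88<14: raise SystemExit('no pin')
c=hover(hole(-1,1),o,.15)
z=insert(c,.0765)
if z<.076: home(c);release(c)
check(PC,'w14')
E
```

```text
down [-0.3  0.  -0.4] [481.  280.8  61.4]
grip 16.956364060381325 [-1.1  0.5  1. ]
up 17.2477323686611 [ 0.5  0.6 -0.9] 87.8583
hover err [-0.43  0.07 -0.01]
0.078 [ 1.1 -0.1 -0.4] [ 459.3 -269.9   77.8]
home 0.077 [-1.4  0.  -0.1] [ 459.5 -270.    77. ]
home 0.0762 [ 0.   0.4 -0.9] [ 459.5 -270.    76.2]
home 0.0754 [-2.7  2.4  5.7] [ 459.6 -270.1   76.1]
home 0.0746 [-4.6  3.2 13. ] [ 459.8 -270.1   75.9]
head z [0.0947 0.0957] (array([ 0.54941956, -0.25330037]), 17.858169555664062) 276
head z [0.0943 0.0955] (array([ 0.46212695, -0.26981613]), 19.01218605041504) 276
plate (array([ 0.51301184, -0.30593942]), (139.31520080566406, 140.27284240722656), np.float64(11.229046821594238)) 98.575
```

View pics/w14.png

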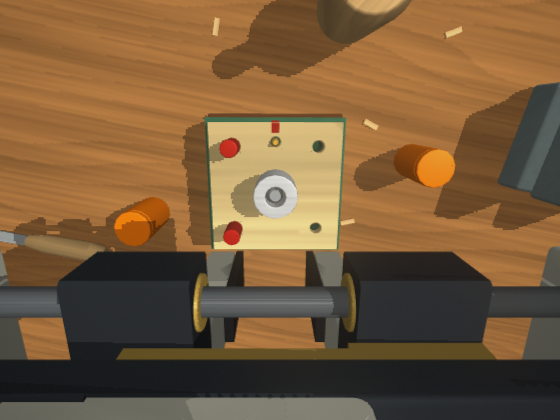

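Both pins are home at (229,148) and (232,233). The third pin stands near the case's end wall, so I need the jaws across the case. To keep the gripper body off the leaning lid I'll tilt the tool 6° away from it.

```bash
python3 - <<'E'
from pin import *
a=np.radians(6);Z=np.array([0,0,1.])
z=np.sin(a)*CX-np.cos(a)*Z; y=-(np.cos(a)*CX+np.sin(a)*Z); x=np.cross(y,z); R=np.c_[x,y,z]
print(np.linalg.det(R))
c=cpt(-.0007+.001,-.1017,0)[:2]
robot.goto([.50,.08,.26],down(-86.9))
robot.goto([*c,.24],R); robot.move_gripper(.36)
for zz in (.15,.11,.09,.075,.067,.062):
    robot.servo_line([*c,zz],ori=R,speed=.08); f=F(); print(zz,f.round(1))
    if np.linalg.norm(f)>6: raise SystemExit('contact')
print((np.array(robot.read_position())*1000).round(1))
grab('scene','s15')
robot.move_gripper(.1);robot.dwell(.2)
print('grip',robot.read_grip_width()*88,F().round(1))
robot.servo_line([*c,.24],ori=R,speed=.06)
print('up',robot.read_grip_width()*88,F().round(1),robot.read_t())
grab('wrist','w15')
E
```

```text
0.9999999999999998
0.15 [-0.2 -0.5  0.7]
0.11 [ 0.6  0.3 -1.1]
0.09 [ 0.2 -0.4  0.7]
0.075 [ 0.1 -0.  -0.1]
0.067 [ 0.9 -0.6  0.4]
0.062 [ 0.6 -0.   0.4]
[544.3 284.7  61.7]
grip 17.337258202052542 [-0.2 -0.4  2.2]
up 17.22145570574757 [-0.6  0.1 -0.8] 108.0
```

View pics/w15.png

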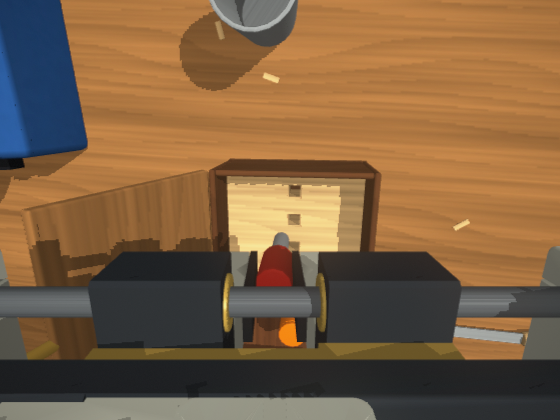

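View pics/s15.png

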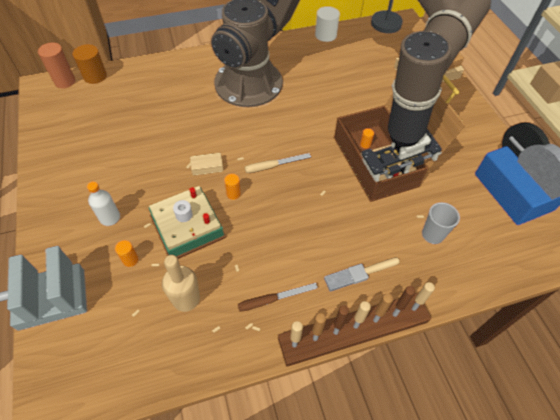

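The pin is lifted but still leans relative to the tool: head at (273,270), tip at (281,240). So it stayed upright in the world. I'll check that numerically, then insert with the same tilt.

```bash
python3 - <<'E'
from pin import *
im,d,C=grab('wrist');p=np.array(robot.read_position());R=np.array(robot.read_tcp_rot())
top=p+[*(-.001*CX)[:2],.0] 
for h in (.017,-.015,-.047,-.050): print(h,proj(p-.001*CX+[0,0,h],C).round(1), 'if aligned w tool',proj(p+R@np.array([0,.000,-h]),C).round(1))
a=im[215:285,230:330];cv2.imwrite('pics/w15c.png',cv2.resize(a,None,fx=6,fy=6,interpolation=cv2.INTER_NEAREST)[:,:,::-1])
E
```

```text
0.017 [272.7 284.7] if aligned w tool [274.4 284.7]
-0.015 [278.9 257.4] if aligned w tool [274.3 257.3]
-0.047 [283.3 237.8] if aligned w tool [274.3 237.6]
-0.05 [283.7 236.2] if aligned w tool [274.3 236. ]
```

View pics/w15c.png

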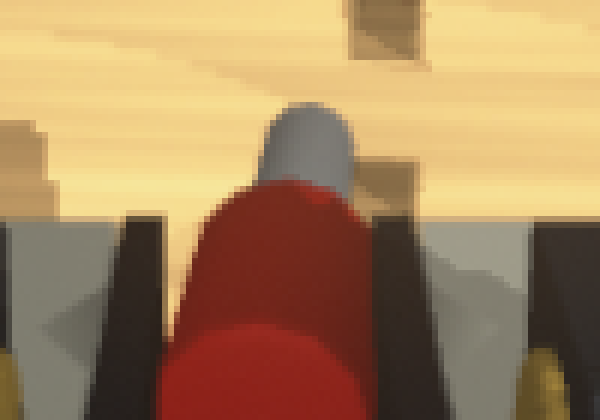

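The tip (281,233) sits between the tool-aligned prediction (274) and the vertical one (283.5). So the pin leans about 4° relative to the tool, and I'll insert with the tool tilted 4° and the offset compensated.

```bash
cat > tilt.py <<'E'
from pin import *
def tilted(deg,yaw):
    R=down(yaw); a=np.radians(deg); u=-R[:,1]; Z=np.array([0,0,1.])
    z=np.sin(a)*u-np.cos(a)*Z; y=-(np.cos(a)*u+np.sin(a)*Z); return np.c_[np.cross(y,z),y,z],u
RT,U=tilted(4,11.15-90)
H3=hole(1,-1)
E
python3 - <<'E'
from tilt import *
t=np.array([*H3,.15])+.0012*U
robot.goto([.50,.08,.26],down(-86.9))
robot.goto(t+[0,0,.06],RT);robot.servo_line(t,ori=RT,speed=.15);robot.dwell(.3)
p=np.array(robot.read_position());c=t+[*(t-p)[:2],0]
robot.servo_line(c,ori=RT,speed=.05);robot.dwell(.2);np.save('c.npy',c)
p=np.array(robot.read_position());print(((p-t)*1000).round(2),F().round(1),robot.read_grip_width()*88,robot.read_t())
im,d,C=grab('wrist');
for h in (.017,-.015,-.05): print(h,proj(np.array([*H3,p[2]+h]),C).round(1))
print('hole',proj([*H3,.062],C))
a=im[165:285,200:350];cv2.imwrite('pics/w16c.png',cv2.resize(a,None,fx=5,fy=5,interpolation=cv2.INTER_NEAREST)[:,:,::-1])
E
```

```text
[-0.46  0.14 -0.01] [ 0.1 -0.7 -0.6] 17.382147254116592 111.825
0.017 [274.5 283.9]
-0.015 [278.4 256.7]
-0.05 [281.5 235.6]
hole [283.8663731  218.83520299]
```

View pics/w16c.png

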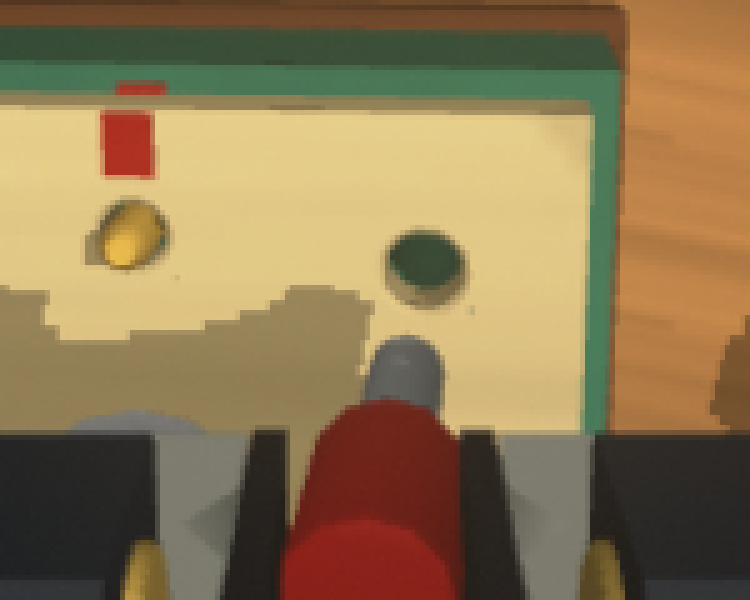

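The tip at (281,234) agrees with the prediction (281.5,235.6). The hole at (285,218.6) sits about 1 px right of predicted, so I'll shift 0.6 mm that way and insert.

```bash
python3 - <<'E'
from tilt import *
c=np.load('c.npy');c[:2]+=-.0006*U[:2]
f0=F();ok=True
for z in np.r_[np.arange(.118,.0779,-.0025),.0775,.0768,.076,.0752,.0744]:
    robot.servo_line([c[0],c[1],z],ori=RT,speed=.04);f=F()-f0
    if np.linalg.norm(f)>3 or z<.08: print(round(z,4),f.round(1),(np.array(robot.read_position())*1000).round(1))
    if f[2]>10 or np.linalg.norm(f)>14: break
print(robot.read_t(),robot.read_grip_width()*88)
E
```

```text
0.078 [-0.7 -0.1  0.7] [ 565.  -340.1   77.8]
0.0775 [-0.6 -0.2  0.7] [ 565.1 -340.2   77.5]
0.0768 [-1.2 -0.4  3.6] [ 565.3 -340.3   77.1]
0.076 [-2.   0.9  8.2] [ 565.4 -340.4   77. ]
0.0752 [-3.   1.6 12.1] [ 565.5 -340.6   76.9]
117.825 17.076293198581777
```

```bash
python3 - <<'E'
from tilt import *
c=np.load('c.npy')
robot.move_gripper(.36);robot.dwell(.2)
robot.servo_line([c[0],c[1],.17],ori=RT,speed=.12)
check(PC,'w17')
im,d,C=grab('wrist');W=cloud(d,C)
m=(np.abs(W[...,2]-.062)<.008)&(hsv(im)[...,2]>150)&(hsv(im)[...,1]<150);P=W[m]
A=np.c_[P[:,:2]-PC,np.ones(len(P))];print('plane',np.linalg.lstsq(A,P[:,2],rcond=None)[0])
E
```

```text
head z [0.0945 0.0956] (array([ 0.5496911 , -0.25301202]), 17.698129653930664) 278
head z [0.0948 0.0957] (array([ 0.56570789, -0.34090579]), 16.745731353759766) 237
head z [0.0942 0.0954] (array([ 0.46203085, -0.26963919]), 19.21312713623047) 284
plate (array([ 0.51349799, -0.30583743]), (139.18051147460938, 140.2584991455078), np.float64(11.225441932678223)) 120.2667
plane [ 0.00014622 -0.0001845   0.06279066]
```

View pics/w17.png

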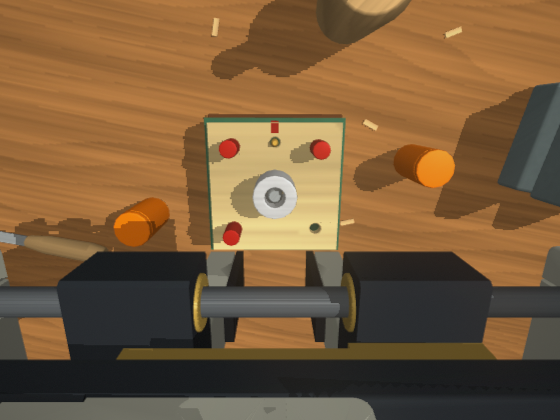

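All three pins are home, with heads at (229,148), (320,149) and (232,233) and tops at about 94.5 mm; the plate is flat. Next I'll do a final check of the case, lid and bystanders from a clear pose.

```bash
python3 - <<'E'
from h import *
robot.goto([.40,.12,.32],down(-86.9));grab('wrist','w18')
robot.goto([.45,-.02,.35],down(-86.9))
grab('scene','s18')
im,d,C=grab('top','t18');W=cloud(d,C)
Q=W-CASE0;x=Q@CX;y=Q@CY;z=W[...,2]
m=(x>.08)&(x<.2)&(np.abs(y)<.12)&(z>.11)&(z<.27);k=np.polyfit(x[m],z[m],1);print('lid angle',np.pi-np.arctan(k[0]),k)
a=cv2.imread('pics/top0.png').astype(int);b=im[:,:,::-1].astype(int)
df=(np.abs(a-b).max(-1)>45);print([ (c.round(),s[4]) for mm,c,s in blobs(df,25)])
print(robot.read_t(),robot.read_force())
E
```

```text
lid angle 1.9112033998787663 [ 2.82330391 -0.129821  ]
[(array([238., 191.]), np.int32(148)), (array([258., 196.]), np.int32(141)), (array([346., 222.]), np.int32(2083)), (array([157., 301.]), np.int32(22716)), (array([ 77., 244.]), np.int32(94)), (array([185., 246.]), np.int32(73)), (array([ 15., 323.]), np.int32(1058)), (array([ 59., 332.]), np.int32(68)), (array([  4., 355.]), np.int32(132)), (array([199., 379.]), np.int32(298)), (array([239., 375.]), np.int32(118)), (array([276., 408.]), np.int32(345))]
122.7583 [-0.44510825 -0.34500906 -0.6510446 ]
```

View pics/w18.png

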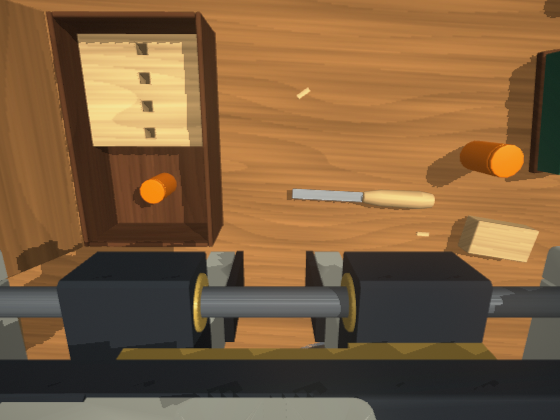

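View pics/s18.png

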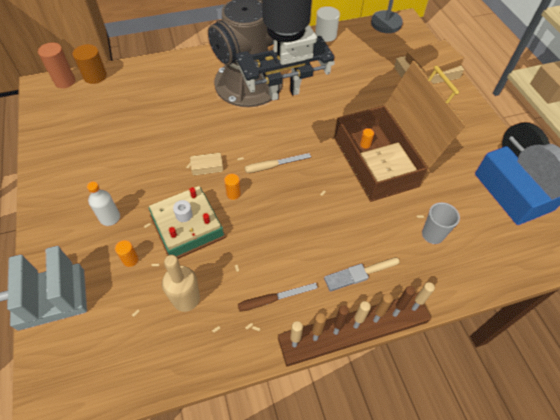

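The rack is empty, the cap stands in the bay, the lid is open at about 1.91 rad, and the bystanders are in place with the gripper clear of everything. I'm handing it in.

```bash
python3 - <<'E'
from h import *
robot.job_done();print(robot.read_t())
E
```

```text
the job is handed in; nothing more can be done
the job is handed in; nothing more can be done
```

The turntable is set up and the job is handed in, at about 123 s on the robot's clock. I did the steps in the order asked.

- **Lid:** it rests back on its stop, measured at about 1.91 rad.
- **Cap:** the small orange cap stands in the empty bay of the case.
- **Faceplate:** it is hub up over the spindle and index pin and lies flat. Its top measured about 62.8 mm with no slope, against a nominal 62 mm.
- **Pins:** the case held three red-headed pins. All are home in corner holes 0, 1 and 3, with head tops at about 94.5 mm against 94 mm nominal. The rack is now empty.
- **Other things:** before-and-after pictures show no bystander moved. I saw no sign of the plate being knocked aside.

The third pin leaned about 4° in the grip, because I had tilted the tool to clear the lid. I matched that tilt when inserting it, and it went in without side contact. The largest force I read was about 22 N, while opening the lid. No final check failed.

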